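Swap the skimmer on the pot rim for the ladle

ROBOT

A 6-joint arm with a two-finger parallel gripper is mounted at the origin on a cart in front of the work surface, level with it; the furniture and walls round the work are solid. World frame = base frame: x ahead of the robot, y to its left, z up, the work surface at z = 0. Lengths are in m, angles in rad, forces in N, time in s.
With the tool pointing down it reaches from about 0.35 to 0.725 m from the base axis. Payload 6 kg.
Tool frame: the origin (TCP) lies midway between the tips of the shut fingers; the grasp point (between the pads) lies grasp_offset behind it (grasp_offset is the distance from the TCP to the grasp point, in m); z points along the fingers, y is the line along which they close (so a half turn about z gives the same grasp; the last joint's range is limited). The gripper opens to 85 mm and grips with 20 to 120 N. Pads are 22 mm wide; open, the fingers measure 114 mm over their backs; the gripper's body (76 mm by 85 mm) begins 54 mm behind the grasp point. The pads swing forward as they close: fully open they stand 13 mm farther back than shut.
Start: joints at [-0.783, 0.04, 0.085, 0, -1.615, -0.334], TCP at [0.263, -0.539, 0.231] pointing down, gripper open.
Joint ranges: [-2.56, 2.56], [-1.29, 2.01], [-1.08, 1.49], [-3.29, 1.98], [-2.81, -0.18], [-2.99, 2.99]. Speed limits (rad/s): [2.57, 2.57, 3.01, 3.14, 3.14, 3.14].

INTERFACE

Orientations are given as [roll, pitch, yaw] about the fixed x, y, z axes, in that order (R = Rz(yaw) Ry(pitch) Rx(roll)).
In Python, from plant import * gives the robot as it stands. The module is installed in compiled form; this text tells all that it offers.
- The arm moves only by the shell command python3 -m inch 'ROWS' [FORCE]. ROWS is a JSON object of lists of equal length, an entry for each row: "offset": the shift along the tool's x, y, z in mm, a list of three; "rot": the turn, a rotation vector about the tool's x, y, z in rad, a list of three; "claw": the opening, from 0 (shut) to 1 (fully open). A call has 1 to 20 rows; each row shifts and turns the commanded pose from where the row before left it, along the tool's axes as they then stand; what a row does not reach is not made up. A row lasts 1/12 s, in which the tool goes at most 41.7 mm and 7.16 degrees, less where a joint would pass 70% of its speed; a pose out of reach is approached as far as the arm can. A call is refused whole if a number of a shift passes 41.7 or a number of a turn 0.125, either way. A call with a gripper value outside its range is refused whole. The fingers move at their own pace and stop on an object; FORCE is the grip in N (left out, the last holds). Time passes only in rows, so rows that do not move let the fingers close. It gives the time, the measured TCP pose, the force, the opening and the grip force at its end, in the units of the state.
- read_state(): the state, without advancing time (a new reading comes with each control period).
- capture(name): name is "scene" or "side" or "wrist"; returns the picture (400x640x3 uint8, red, green, blue); there is no depth.
- calibration(name): a dict with "fx", "fy", "cx", "cy" (pixels), "k1" (the pictures are not rectified: a ray, as slopes to the right and down, at radius r is drawn at 1 + k1 r^2 times it, then the intrinsics apply), "origin" and "rotation" of the camera in the world; the wrist camera has in their place "hand_eye" (4x4, takes a point from camera to tool coordinates, whose origin is the TCP and whose axes are the flange's). Camera axes: x right, y down, z forward; pixel columns grow to the right and rows downward; lengths in m; the calibration is good to about 2 mm. A picture is of the moment at which its call begins: read the wrist's pose just before it. calibration takes no time and is no camera call.
- sign_off(): hands the job in; it is judged then, once.
The state is a dict: "time": time; "joints": joint angles; "qvel": joint speeds; "joint_torque": joint torques, N m; "ee_pos": TCP position; "orientation": TCP orientation; "force": force on the tool from outside, world axes, zero at the start; "wrist_torque": the same for the moment, N m; "opening": finger opening in m; "grasp_force": force on a finger pad.
Only numpy, scipy, OpenCV 4.12 (cv2) and the standard library are available. Lean on these libraries where they do the work, as an engineer would, in place of code of your own. Each camera call takes 0.05 s, during which the arm holds its last target. There are 200 camera calls.

TASK

The soup is skimmed and will now be served. First take the skimmer off the pot's rim and hang it by its hook on the rack's bar, beside the slotted turner on the turner's side of the middle stop; then take the ladle from the bar and hang it by its hook over the pot's rim with its bowl inside the pot. Drop neither, leave the turner hanging where it is, do not shove the pot, and do not disturb the other things.

Things in the scene. Friction and masses are not known exactly. Their poses are not given: they have to be found in the camera images.
- pot: Open round steel pot, loose, about 2 kg. Origin: centre of its underside, z up. 115 mm high, upright wall 4 mm thick, mid-rim radius 90 mm, inner floor at 6 mm. Loop ears on its +y and -y sides reach 123 mm from the axis, 70 mm wide, at 80 to 97 mm height; hooks go on the rim elsewhere.
- rack: Fixed steel utensil rack. Origin on the worktop under the middle of its flat upright bar: 5 mm thick (x), 310 mm long (y), 50 mm tall, top edge at 170 mm. Knobbed stops on the edge rise to 198 mm at y = -151, 0, +151 mm and make two bays. End posts at y = +-150 mm just behind the bar; feet x -55 to +75 mm. Its -x side faces the robot within 0.4 rad.
- ladle: Steel ladle, 120 g, told by its deep round bowl; hangs on the bar. Origin: midpoint under its hook's bridge (this rests on bar or rim). Hook gap 12 mm in x: handle face at x = -6, prong at +6 to +9 mm, 12 mm wide, down to z = -18 then flared out to +14 at -28 mm. x points from handle to prong (at first rack +x). It leans up to 0.2 rad in its hook's play.
- ladle_bowl (a point): Middle of the ladle's bowl, at x -40, z -65 mm in its frame. Bowl 60 mm wide, z -80 to -50 mm.
- ladle_grip (a point): Middle of the ladle's black grip, at x -9, z +62 mm in its frame: 12 mm (x) by 16 mm (y), from z +28 to its top end at +90 mm.
- skimmer: Steel skimmer, 100 g, told by its flat round pierced disc; starts hooked over the pot's rim, disc inside. Same hook, black grip, origin and axes as the ladle's.
- skimmer_disc (a point): Middle of the skimmer's level disc, at x -40, z -75 mm in its frame. Disc 66 mm wide, 5 mm thick.
- skimmer_grip (a point): Middle of the skimmer's black grip, at x -9, z +62 mm in its frame; same size as the ladle's.
- turner: Steel slotted turner, 100 g, told by its flat upright rectangular blade, 56 mm wide (y), x -11 to -7, z -85 to -24 mm. Hangs on the bar in the bay without the ladle, nearer one end of the bay, and stays there. Same hook, black grip, origin and axes as the ladle's.
- turner_grip (a point): Middle of the turner's black grip, at x -9, z +62 mm in its frame.
- spice_jar: Upright spice jar, 45 mm wide, 107 mm tall, loose bystander between pot and rack. Origin: centre of its underside.
- small_mill: Small upright mill, 44 mm wide, 90 mm tall, loose bystander between pot and rack. Origin: centre of its underside.
- food_tin: Food tin, 76 mm wide, 58 mm tall, loose bystander at the back left. Origin: centre of its underside.
- squat_pot: Squat closed cream pot with red bands, 63 mm wide, 34 mm tall, loose bystander under the rack's bar. Origin: centre of its underside.
- jar: Jar with red lid, 60 mm wide, 85 mm tall, loose bystander at the back left. Origin: centre of its underside.

How it is judged:
On the way, in this order (a step that is already met when the one before it is completed fails the run):
1. the skimmer hangs by its hook on the rack's bar, in the turner's bay, let go and still (x of skimmer in the frame of rack between -0.014 and 0.014 m and z of skimmer in the frame of rack between 0.163 and 0.178 m and angle between skimmer's own z axis and vertical below 0.35 rad and contact force between skimmer and rack above 0.2 N and ((y of skimmer in the frame of rack between 0.003 and 0.15 m and y of turner in the frame of rack between 0.003 and 0.15 m) or (y of skimmer in the frame of rack between -0.15 and -0.003 m and y of turner in the frame of rack between -0.15 and -0.003 m)) and linear speed of skimmer below 0.03 m/s and angular speed of skimmer below 0.4 rad/s and contact force between skimmer and the fingers below 0.1 N), for 0.2 s.
2. the ladle hangs by its hook over the pot's rim, bowl inside, let go and still (horizontal distance between ladle and pot between 0.078 and 0.102 m and z of ladle in the frame of pot between 0.108 and 0.123 m and horizontal distance between ladle_bowl and pot below 0.065 m and angle between ladle's own z axis and vertical below 0.35 rad and contact force between ladle and pot above 0.2 N and linear speed of ladle below 0.03 m/s and angular speed of ladle below 0.4 rad/s and contact force between ladle and the fingers below 0.1 N), for 0.2 s.
At the end, for the whole second after the job is handed in: Skimmer hooked on the bar in the turner's bay (hook origin within 14 mm of the bar, 163-178 mm high); ladle hooked on the pot rim (78-102 mm from its axis, 108-123 mm high), bowl middle within 65 mm of the axis; turner still on the bar; all lean under 0.35 rad and rest; pot upright (x of skimmer in the frame of rack between -0.014 and 0.014 m and z of skimmer in the frame of rack between 0.163 and 0.178 m and angle between each of skimmer, ladle, turner's own z axis and vertical below 0.35 rad and contact force between each of skimmer, turner and rack above 0.2 N and ((y of skimmer in the frame of rack between 0.003 and 0.15 m and y of turner in the frame of rack between 0.003 and 0.15 m) or (y of skimmer in the frame of rack between -0.15 and -0.003 m and y of turner in the frame of rack between -0.15 and -0.003 m)) and linear speed of each of skimmer, ladle below 0.03 m/s and angular speed of each of skimmer, ladle below 0.4 rad/s and horizontal distance between ladle and pot between 0.078 and 0.102 m and z of ladle in the frame of pot between 0.108 and 0.123 m and horizontal distance between ladle_bowl and pot below 0.065 m and contact force between ladle and pot above 0.2 N and x of turner in the frame of rack between -0.014 and 0.014 m and z of turner in the frame of rack between 0.163 and 0.178 m and angle between pot's own z axis and vertical below 0.05 rad); the robot touches nothing.
It fails at once if the pot is shoved by more than 40 mm or tipped (distance of pot from where it was at the start of the episode above 0.04 m or angle between pot's own z axis and vertical above 0.25 rad).
It fails at once if the turner is moved by more than 35 mm or knocked off (distance of turner from where it was at the start of the episode above 0.035 m).
It fails at once if a bystander is moved by more than 40 mm or tipped over (distance of any of spice_jar, small_mill, food_tin, squat_pot, jar from where it was at the start of the episode above 0.04 m or angle between any of spice_jar, small_mill, food_tin, squat_pot, jar's own z axis and vertical above 0.5 rad).
It fails at once if the ladle or the skimmer is dropped or knocked down (lies lower than any hanging) (height (world z) of any of ladle, skimmer below 0.085 m).
It also fails if it takes over 67 s, if anything falls off the work surface, if the arm or the gripper's body presses on something with over 40 N, if the wrist force passes 120 N, or if a joint passes its speed limit or range.

## Working session

There is one attempt and no reset: what is moved stays moved. The work goes in short steps, Python scripts to look and compute and a shell command to move; the robot and the scene stay as the last step left them, time stands still between calls to the robot, and variables do not carry over. Pictures are saved under pics/ and viewed, at most 10 in all, crops included, and the job is handed in when it is done.

```bash
mkdir -p pics
python3 - <<'E'
from plant import *
import cv2,numpy as np
s=read_state();print(s)
for n in("scene","side","wrist"):
    c=calibration(n);print(n,{k:np.round(v,4).tolist() for k,v in c.items()})
    im=capture(n);cv2.imwrite(f"pics/{n}0.png",im[:,:,::-1])
a=cv2.imread("pics/scene0.png")
E
```

```text
{'time': 0.0, 'joints': array([-7.83290931e-01,  4.08141332e-02,  8.37446647e-02, -4.74242267e-04,
       -1.61549886e+00, -3.33706300e-01]), 'qvel': array([-2.02861471e-04, -1.58949011e-03,  1.55942055e-04, -2.41608620e-05,
        1.08526027e-03,  9.42735213e-04]), 'joint_torque': array([-3.40093211e-04, -3.68199885e+01,  3.47405577e+01,  6.93258002e+00,
       -5.58036249e-03,  2.10105810e-05]), 'ee_pos': array([ 0.26295155, -0.538923  ,  0.23023908]), 'orientation': array([ 3.13976321e+00, -1.32745851e-04, -2.68777266e+00]), 'force': array([-0.72248772,  0.94015198,  0.66850648]), 'wrist_torque': array([-0.03955716,  0.01833833, -0.04978983]), 'grasp_force': 0.0, 'opening': 0.08529502575756841}
scene {'fx': 441.0141, 'fy': 441.0141, 'cx': 322.5376, 'cy': 192.6258, 'k1': -0.0203, 'origin': [-0.6427, 0.8558, 0.8126], 'rotation': [-1.9857, -0.0238, -2.1667]}
side {'fx': 396.9515, 'fy': 396.9515, 'cx': 321.7685, 'cy': 199.5523, 'k1': -0.0102, 'origin': [0.4654, -1.1447, 0.8771], 'rotation': [-2.1185, -0.0168, -0.0594]}
wrist {'fx': 280.8043, 'fy': 280.8043, 'cx': 319.6304, 'cy': 199.5724, 'k1': -0.0013, 'hand_eye': [[-0.0012, -0.9601, -0.2797, 0.0701], [1.0, -0.0012, -0.0002, 0.0013], [-0.0002, -0.2797, 0.9601, -0.1423], [0.0, 0.0, 0.0, 1.0]]}
```

View pics/scene0.png

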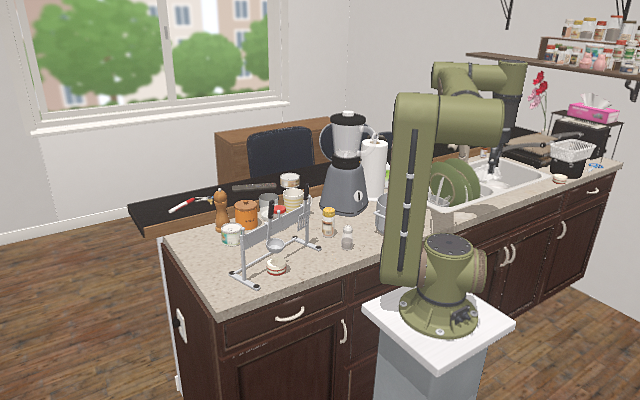

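View pics/side0.png

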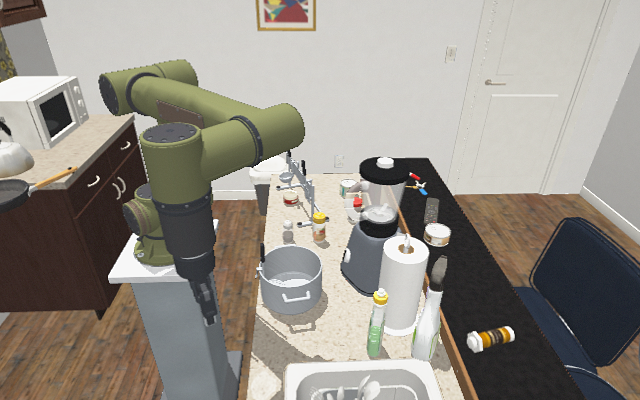

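Scene: the rack is at px (235–320, 195–285), the pot is half hidden by the arm near (385, 215). Side: the pot is at (290, 280) with the skimmer's black grip at (262, 255), and the rack at (280–315, 150–215). I'll enlarge both.

```bash
cat > h.py <<'E'
from plant import *
import cv2,numpy as np
from scipy.spatial.transform import Rotation as R
def pose(s): 
    T=np.eye(4);T[:3,:3]=R.from_euler('xyz',s['orientation']).as_matrix();T[:3,3]=s['ee_pos'];return T
def cam(n,s=None):
    c=calibration(n)
    if n=='wrist': T=pose(s)@np.array(c['hand_eye'])
    else:
        T=np.eye(4);T[:3,:3]=R.from_euler('xyz',c['rotation']).as_matrix();T[:3,3]=c['origin']
    return c,T
def ray(n,uv,s=None):
    c,T=cam(n,s);K=np.array([[c['fx'],0,c['cx']],[0,c['fy'],c['cy']],[0,0,1]])
    p=cv2.undistortPoints(np.array([[uv]],float),K,np.array([c['k1'],0,0,0.]))[0,0]
    d=T[:3,:3]@np.r_[p,1];return T[:3,3],d/np.linalg.norm(d)
def proj(n,X,s=None):
    c,T=cam(n,s);K=np.array([[c['fx'],0,c['cx']],[0,c['fy'],c['cy']],[0,0,1]])
    Y=(np.atleast_2d(X)-T[:3,3])@T[:3,:3]
    return cv2.projectPoints(Y.reshape(-1,1,3),np.zeros(3),np.zeros(3),K,np.array([c['k1'],0,0,0.]))[0][:,0]
def plane(n,uv,z,s=None):
    o,d=ray(n,uv,s);return o+d*(z-o[2])/d[2]
def two(r1,r2):
    (o1,d1),(o2,d2)=r1,r2
    t=np.linalg.lstsq(np.c_[d1,-d2],o2-o1,rcond=None)[0]
    a,b=o1+t[0]*d1,o2+t[1]*d2;return (a+b)/2,np.linalg.norm(a-b)
E
python3 - <<'E'
from h import *
s0=cv2.imread("pics/scene0.png")[185:290,220:420];s1=cv2.imread("pics/side0.png")[140:320,240:340]
a=cv2.resize(s0,None,fx=4,fy=4,interpolation=cv2.INTER_CUBIC)
cv2.imwrite("pics/a.png",a)
b=cv2.resize(s1,None,fx=5,fy=5,interpolation=cv2.INTER_CUBIC)[:, :]
b=np.hstack([b[:450],b[450:]]);b=cv2.resize(b,(800,360))if b.shape[1]<800 else b
b=cv2.resize(np.hstack([cv2.resize(s1[:90],None,fx=4,fy=4,interpolation=2),cv2.resize(s1[90:],None,fx=4,fy=4,interpolation=2)]),None,fx=1,fy=1)
cv2.imwrite("pics/b.png",b)
E
```

```text
(no output)
```

View pics/a.png

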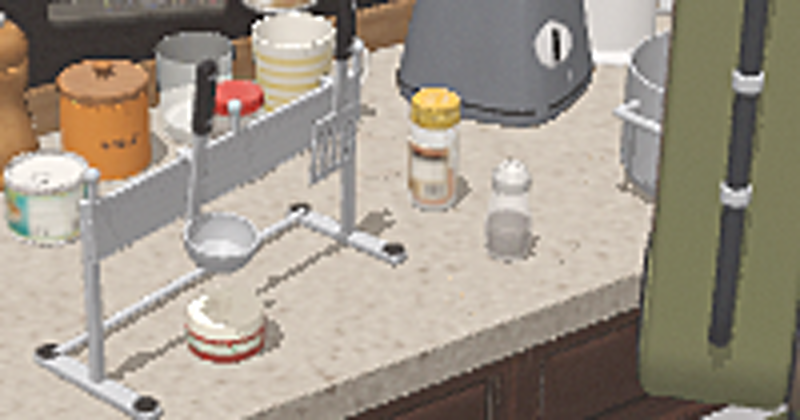

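View pics/b.png

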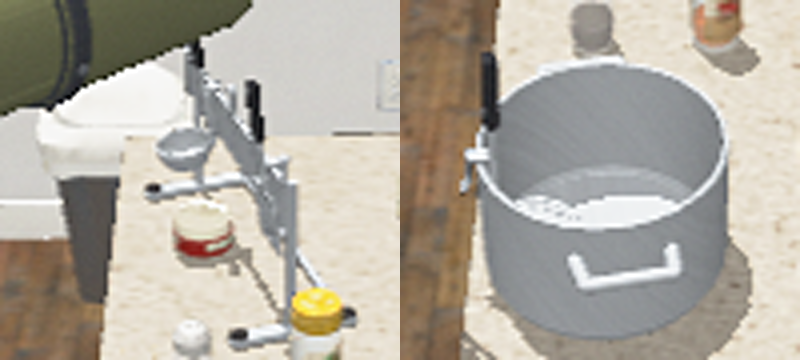

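Enlarged views: the ladle (grip 206,62–200,130; bowl 220,240) is in the rack's left (+y) bay. The turner (blade 333,145) is near the right (−y) end, stop tops are at (91,175), (235,105) and (358,45). The pot rim spans crop b x 483–728, y 62–228, with the skimmer grip at (489,55–128) on its −x side. Turning these into positions.

Run:
```python
from h import *
np.set_printoptions(precision=4,suppress=True)
A=lambda x,y:(220+(x-1.5)/4,185+(y-1.5)/4)
B=lambda x,y:((240+x/4) if x<400 else (240+(x-400)/4),(140+y/4) if x<400 else 230+y/4)
st={k:plane("scene",A(*p),.198) for k,p in dict(L=(91,170),M=(235,101),Rr=(358,42)).items()};print(st)
d=st['L']-st['Rr'];print(np.linalg.norm(d),'yaw',np.arctan2(-d[0],d[1]))
print('right stop side',plane("side",B(284,158),.198))
for n,p in dict(l=(483,150),r=(728,150),t=(606,64),b=(606,228)).items(): print('rim',n,plane("side",B(*p),.115))
print('skim top/bot',plane("side",B(489,55),.205),plane("side",B(491,128),.143))
print('ladle top 2view',two(ray("scene",A(206,62)),ray("side",B(195,45))),'plane',plane("scene",A(206,62),.26),plane("scene",A(200,133),.198))
print('turner 2view',two(ray("scene",A(346,0)),ray("side",B(251,82))),plane("side",B(251,82),.26))
print('spice',plane("scene",A(435,200),.0),'mill',plane("scene",A(507,250),0))
```

```text
{'L': array([0.4186, 0.4006, 0.198 ]), 'M': array([0.4644, 0.256 , 0.198 ]), 'Rr': array([0.5104, 0.1115, 0.198 ])}
0.3033228718897581 yaw 0.3073922236555884
right stop side [0.5126 0.105  0.198 ]
rim l [ 0.3551 -0.2662  0.115 ]
rim r [ 0.5308 -0.2732  0.115 ]
rim t [ 0.4426 -0.17    0.115 ]
rim b [ 0.4436 -0.3489  0.115 ]
skim top/bot [ 0.3653 -0.2722  0.205 ] [ 0.3631 -0.2754  0.143 ]
ladle top 2view (array([0.4391, 0.2859, 0.2381]), np.float64(0.024898418139860736)) plane [0.4217 0.303  0.26  ] [0.4297 0.3055 0.198 ]
turner 2view (array([0.4834, 0.1421, 0.2543]), np.float64(0.0028023528606362954)) [0.4841 0.1329 0.26  ]
spice [0.5379 0.0053 0.    ] mill [0.429  0.0026 0.    ]
```

```bash
cat >> h.py <<'E'
def go(x,y,z,yaw):
    """rotation about tool axes first, then shift in the rotated tool axes (mm)"""
    s=read_state();T=pose(s);Rt=(R.from_euler('z',yaw)*R.from_euler('x',np.pi)).as_matrix()
    rv=R.from_matrix(T[:3,:3].T@Rt).as_rotvec();d=Rt.T@(np.array([x,y,z])-T[:3,3])*1000
    print('t',round(s['time'],2),'rot',rv.round(3),'shift',d.round(1),'op',round(s['opening'],4))
E
python3 - <<'E'
from h import *
print(grasp_offset)
go(.364,-.273,.34,-3.0)
E
```

```text
0.0187
t 0.15 rot [ 0.001 -0.     0.312] shift [-137.6  249.1 -109.5] op 0.0853
```

```bash
python3 -m inch '{"offset":[[0,0,-10],[0,0,-10],[0,0,-10],[-17,31,-10],[-17,31,-10],[-17,31,-10],[-17,31,-10],[-17,31,-10],[-17,31,-10],[-18,31,-10],[-18,31,-10],[0,0,0],[0,0,0]],"rot":[[0,0,0.104],[0,0,0.104],[0,0,0.104],[0,0,0],[0,0,0],[0,0,0],[0,0,0],[0,0,0],[0,0,0],[0,0,0],[0,0,0],[0,0,0],[0,0,0]],"claw":[1,1,1,1,1,1,1,1,1,1,1,0.6,0.6]}' 40
python3 - <<'E'
from h import *
s=read_state();np.save('s1.npy',s,allow_pickle=True);im=capture("wrist")[:,:,::-1].copy()
cv2.imwrite("pics/w1.png",im)
print(proj("wrist",[[.364,-.273,.205],[.443,-.262,.115],[.353,-.274,.115]],s))
go(.364,-.273,.34,-3.0)
E
```

```text
time: 1.23
ee_pos: [0.3654, -0.2728, 0.3419]
orientation: [-3.141, 0.002, -2.996]
force: [-0.8, -0.8, -0.3]
opening: 0.0642
grasp_force: 0.0
[[318.25800594 187.96420148]
 [318.28368215 227.48446527]
 [319.02340594 163.38882975]]
t 1.28 rot [0.    0.    0.002] shift [0.8 0.8 1.3] op 0.0568
```

View pics/w1.png

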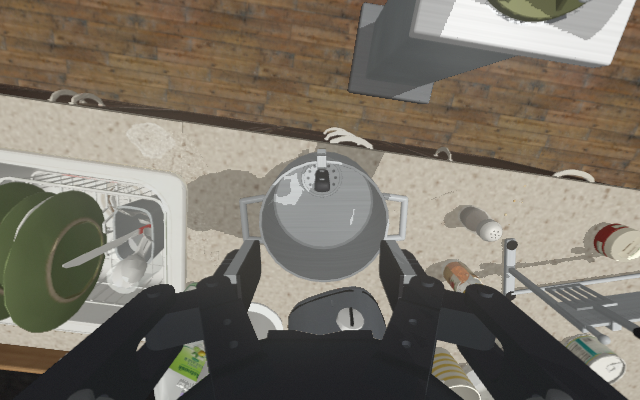

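Wrist view: grip head at about (322,180), prong at (321,155), pot rim spanning (260–388, 150–282) with ears at (250,217) and (398,217), and the blender close behind. The estimates agree with this, so I'll refine from it.

Run:
```python
from h import *
np.set_printoptions(precision=4,suppress=True)
s=np.load('s1.npy',allow_pickle=True).item()
im=cv2.imread("pics/w1.png")[160:200,305:340]
m=(im.max(2)<55).astype(np.uint8);n,l,st,c=cv2.connectedComponentsWithStats(m)
for i in range(1,n):
    if st[i,4]>20: print(st[i]+[305,160,0,0,0],c[i]+[305,160])
for k,p in dict(l=(260,215),r=(388,215),t=(324,151),b=(324,281)).items(): print(k,plane("wrist",p,.115,s))
print('prong',plane("wrist",(321,156),.117,s),'ears',plane("wrist",(243,217),.09,s),plane("wrist",(406,217),.09,s))
for v in(168,172,176,190): print(v,plane("wrist",(322,v),.205,s),plane("wrist",(322,v),.143,s))
```

```text
l [ 0.4362 -0.345   0.115 ]
r [ 0.4105 -0.1686  0.115 ]
t [ 0.336  -0.2699  0.115 ]
b [ 0.5269 -0.2413  0.115 ]
prong [ 0.3427 -0.2729  0.117 ] ears [ 0.4526 -0.374   0.09  ] [ 0.4176 -0.1338  0.09  ]
168 [ 0.3431 -0.2722  0.205 ] [ 0.3537 -0.2702  0.143 ]
172 [ 0.3471 -0.2716  0.205 ] [ 0.3586 -0.2694  0.143 ]
176 [ 0.3511 -0.271   0.205 ] [ 0.3636 -0.2687  0.143 ]
190 [ 0.3656 -0.2689  0.205 ] [ 0.3812 -0.2661  0.143 ]
```

Run:
```python
from h import *
im=cv2.imread("pics/w1.png")[144:204,290:350]
m=im.max(2);print(m[:,22:42:2].tolist().__str__().replace('], [',']\n['))
cv2.imwrite("pics/w1c.png",cv2.resize(im,None,fx=9,fy=9,interpolation=cv2.INTER_NEAREST))
```

```text
[[186, 189, 190, 138, 141, 139, 147, 144, 137, 127]
[181, 188, 192, 141, 143, 144, 148, 146, 143, 141]
[186, 189, 156, 144, 148, 148, 145, 143, 142, 144]
[191, 189, 148, 140, 145, 147, 141, 140, 141, 145]
[192, 188, 137, 136, 117, 118, 117, 139, 142, 146]
[192, 188, 137, 161, 160, 161, 159, 143, 143, 145]
[191, 189, 138, 165, 165, 166, 164, 145, 145, 144]
[195, 155, 142, 167, 166, 166, 165, 139, 134, 144]
[140, 123, 117, 166, 167, 169, 168, 118, 110, 111]
[112, 113, 113, 137, 136, 127, 126, 116, 106, 107]
[109, 113, 115, 122, 122, 122, 121, 110, 109, 109]
[110, 109, 114, 119, 118, 113, 110, 109, 107, 108]
[109, 109, 114, 206, 216, 210, 210, 136, 108, 107]
[110, 109, 109, 210, 209, 207, 209, 131, 116, 109]
[110, 109, 110, 209, 208, 207, 208, 132, 119, 118]
[113, 111, 111, 208, 207, 206, 208, 132, 120, 121]
[115, 114, 107, 208, 206, 206, 208, 164, 143, 118]
[162, 179, 163, 208, 206, 205, 207, 187, 213, 210]
[210, 209, 204, 207, 206, 205, 207, 177, 201, 204]
[200, 198, 188, 207, 206, 205, 206, 158, 157, 171]
[165, 140, 198, 205, 205, 205, 206, 150, 141, 150]
[155, 106, 202, 204, 205, 20
[... 1116 characters left out ...]
1, 126, 70, 71, 70, 70, 71, 70, 69, 147]
[149, 149, 128, 72, 69, 69, 69, 102, 142, 150]
[139, 149, 148, 147, 147, 134, 145, 147, 150, 137]
[153, 141, 150, 151, 151, 150, 151, 151, 144, 148]
[146, 156, 144, 139, 144, 141, 140, 141, 152, 148]
[139, 149, 155, 159, 150, 146, 159, 161, 148, 129]
[149, 150, 140, 147, 146, 149, 146, 143, 150, 150]
[150, 150, 149, 151, 138, 142, 147, 150, 151, 151]
[149, 149, 149, 150, 149, 149, 149, 149, 150, 150]
[150, 149, 150, 150, 150, 150, 149, 150, 150, 151]
[150, 149, 149, 149, 148, 149, 149, 149, 150, 149]
[149, 149, 149, 149, 149, 150, 150, 150, 150, 150]
[151, 150, 151, 151, 151, 150, 151, 150, 152, 152]
[152, 152, 152, 153, 152, 152, 152, 153, 152, 152]]
```

View pics/w1c.png

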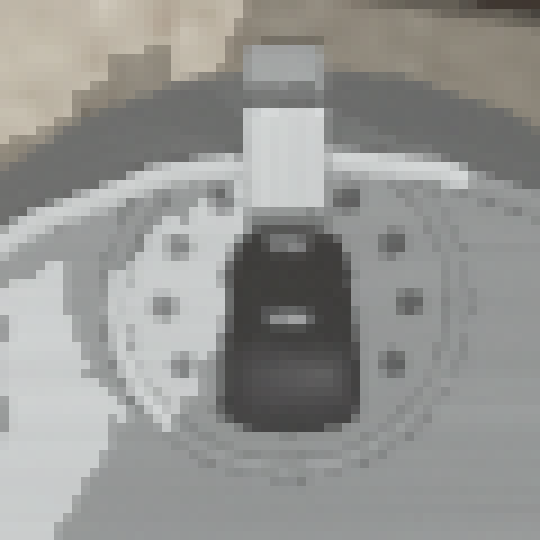

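The crop shows the grip's end face at (322,186), the bridge at rows 156–167 and the rim crest at row 162. The earlier "151" was the outer wall.

Run:
```python
from h import *
np.set_printoptions(precision=4,suppress=True)
s=np.load('s1.npy',allow_pickle=True).item()
print('grip end',plane("wrist",(322,186.3),.205,s),'bridge',plane("wrist",(321.5,161.7),.116,s))
print('rim b',plane("wrist",(324,280),.115,s))
# side rays, silhouette of rim edges
for p in((260.5,267),(322.0,267)): print(plane("side",p,.115))
g=plane("wrist",(322,186.3),.205,s);b=plane("wrist",(321.5,161.7),.116,s);print(np.arctan2(*(b-g)[[1,0]]))
go(g[0],g[1],.185-grasp_offset,-3.0)
```

```text
grip end [ 0.3617 -0.2695  0.205 ] bridge [ 0.3502 -0.2711  0.116 ]
rim b [ 0.5252 -0.2415  0.115 ]
[ 0.3542 -0.264   0.115 ]
[ 0.5309 -0.2711  0.115 ]
-2.9994391453876994
t 1.28 rot [0.    0.    0.002] shift [  2.5   4.6 175. ] op 0.0568
```

```bash
python3 -m inch '{"offset":[[2.5,4.5,30],[0,0,30],[0,0,30],[0,0,30],[0,0,30],[0,0,29],[0,0,0],[0,0,0],[0,0,0],[0,0,0],[0,0,0],[0,0,0]],"rot":[[0,0,0],[0,0,0],[0,0,0],[0,0,0],[0,0,0],[0,0,0],[0,0,0],[0,0,0],[0,0,0],[0,0,0],[0,0,0],[0,0,0]],"claw":[0.6,0.6,0.6,0.6,0.6,0.6,0.6,0,0,0,0,0]}' 50
```

```text
time: 2.28
ee_pos: [0.3622, -0.271, 0.1647]
orientation: [-3.139, 0.003, -3.0]
force: [0.2, -1.5, 6.4]
opening: 0.0154
grasp_force: 49.3
```

```bash
python3 -m inch '{"offset":[[0,0,-10],[0,0,-20],[0,0,-25],[0,0,-25],[0,0,-25],[0,0,-25],[0,0,-25],[0,0,-25],[0,0,0],[0,0,0],[0,0,0],[0,0,0],[0,0,0],[0,0,0],[0,0,0],[0,0,0],[0,0,0],[0,0,0],[0,0,0],[0,0,0]],"rot":[[0,0,0],[0,0,0],[0,0,0],[0,0,0],[0,0,0],[0,0,0],[0,0,-0.04],[0,0,-0.08],[0,0,-0.12],[0,0,-0.12],[0,0,-0.12],[0,0,-0.12],[0,0,-0.12],[0,0,-0.12],[0,0,-0.12],[0,0,-0.12],[0,0,-0.12],[0,0,-0.12],[0,0,-0.12],[0,0,-0.12]],"claw":[0,0,0,0,0,0,0,0,0,0,0,0,0,0,0,0,0,0,0,0]}'
python3 - <<'E'
from h import *
go(.468,.210,.345,.307)
E
```

```text
time: 3.95
ee_pos: [0.3615, -0.2698, 0.3426]
orientation: [3.141, 0.001, -1.433]
force: [-0.4, -0.8, -0.9]
opening: 0.0158
grasp_force: 49.1
t 3.95 rot [-1.00e-03  1.00e-03 -1.74e+00] shift [ 246.5 -425.2   -2.4] op 0.0158
```

```bash
python3 -m inch '{"offset":[[0,0,0],[0,0,0],[0,0,0],[0,0,0],[0,0,0],[0,0,0],[0,0,0],[0,0,0],[0,0,0],[0,0,0],[0,0,0],[0,0,0],[0,0,0],[0,0,0],[0,0,0],[5,-10,0],[10,-20,0],[11,-25,0],[11,-25,0],[11,-25,0]],"rot":[[0,0,-0.116],[0,0,-0.116],[0,0,-0.116],[0,0,-0.116],[0,0,-0.116],[0,0,-0.116],[0,0,-0.116],[0,0,-0.116],[0,0,-0.116],[0,0,-0.116],[0,0,-0.116],[0,0,-0.116],[0,0,-0.116],[0,0,-0.116],[0,0,-0.116],[0,0,0],[0,0,0],[0,0,0],[0,0,0],[0,0,0]],"claw":[0,0,0,0,0,0,0,0,0,0,0,0,0,0,0,0,0,0,0,0]}' && python3 -m inch '{"offset":[[11,-25,0],[11,-25,0],[11,-25,0],[11,-25,0],[11,-25,0],[11,-25,0],[11,-25,0],[11,-25,0],[11,-25,0],[11,-25,0],[10,-25,0],[8,-20,0],[5,-20,0],[0,-5,0],[0,0,0]],"rot":[[0,0,0],[0,0,0],[0,0,0],[0,0,0],[0,0,0],[0,0,0],[0,0,0],[0,0,0],[0,0,0],[0,0,0],[0,0,0],[0,0,0],[0,0,0],[0,0,0],[0,0,0]],"claw":[0,0,0,0,0,0,0,0,0,0,0,0,0,0,0]}'
python3 - <<'E'
from h import *
go(.468,.210,.345,.307)
s=read_state();np.save('s2.npy',s,allow_pickle=True);cv2.imwrite("pics/w2.png",capture("wrist")[:,:,::-1])
print(proj("wrist",[[.4186,.4006,.198],[.4644,.256,.198],[.5104,.1115,.198]],s))
E
```

```text
time: 5.62
ee_pos: [0.376, -0.1544, 0.3427]
orientation: [-3.141, -0.0, 0.3]
force: [0.6, -1.1, -0.9]
opening: 0.0152
grasp_force: 49.1
time: 6.87
ee_pos: [0.4082, 0.1905, 0.342]
orientation: [3.141, 0.002, 0.303]
force: [0.6, 0.4, -1.0]
opening: 0.0156
grasp_force: 49.1
t 6.87 rot [ 0.     0.002 -0.004] shift [62.9 -0.5 -3. ] op 0.0156
[[119.31008183 117.06876477]
 [274.24265007 116.147769  ]
 [429.54627365 115.05717636]]
```

View pics/w2.png

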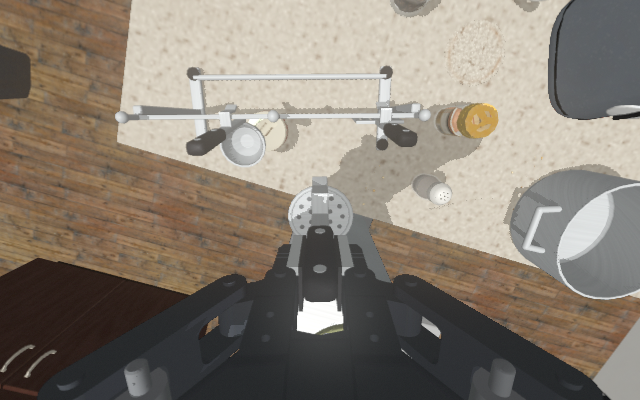

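Wrist view: stops at (122,117), (273,116) and (425,115), matching prediction to a few px. The turner hook is at (385,115) and the ladle hook at (226,115). The skimmer hook at (320,178–195) is lined up with the free part of the turner's bay.

Run:
```python
from h import *
np.set_printoptions(precision=4,suppress=True)
s=np.load('s2.npy',allow_pickle=True).item();T=pose(s)
f=lambda x,z:(T@np.r_[x,0,z,1])[:3]
# utensil pts: origin at tool x +.0105, world z .292
for n,x,z in(('flare',14,-28),('prong out',9,0),('prong out low',9,-18),('bridge',0,0),('grip top',-3,90)):
    P=T[:3,3]+T[:3,0]*(.0105+x/1e3);P[2]=.292+z/1e3;print(n,proj("wrist",P,s))
y=T[:3,0]
M=np.array([.4645,.256,0]);yw=.307;X=np.array([np.cos(yw),np.sin(yw),0]);Y=np.array([-X[1],X[0],0])
for yy in(0,-.045,-.1):print(proj("wrist",M+Y*yy+[0,0,.17],s))
im=cv2.imread("pics/w2.png")
print(im[100:130,300:340].mean(1).max(1).round())
g=im.max(2)[170:240,320];print(list(zip(range(170,240),g.tolist())))
```

```text
flare [[321.4575 179.1096]]
prong out [[321.696  194.3387]]
prong out low [[321.5331 188.2028]]
bridge [[321.6848 206.4333]]
grip top [[323.1871 279.5171]]
[[278.3186 116.1746]]
[[320.2689 115.9261]]
[[371.5688 115.629 ]]
[218. 218. 218. 217. 218. 215. 211. 207. 184. 169. 167. 167. 167. 175.
 225. 229. 229. 227. 189. 202. 203. 202. 201. 202. 203. 211. 217. 218.
 216. 215.]
[(170, 207), (171, 209), (172, 212), (173, 215), (174, 218), (175, 219), (176, 194), (177, 176), (178, 177), (179, 178), (180, 178), (181, 179), (182, 179), (183, 179), (184, 154), (185, 139), (186, 131), (187, 130), (188, 131), (189, 130), (190, 131), (191, 130), (192, 130), (193, 205), (194, 249), (195, 255), (196, 189), (197, 177), (198, 177), (199, 176), (200, 177), (201, 177), (202, 176), (203, 175), (204, 175), (205, 176), (206, 175), (207, 175), (208, 176), (209, 174), (210, 174), (211, 174), (212, 174), (213, 152), (214, 128), (215, 125), (216, 124), (217, 125), (218, 124), (219, 125), (220, 124), (221, 124), (222, 124), (223, 124), (224, 122), (225, 96), (226, 68), (227, 66), (228, 106), (229, 124), (230, 124), (231, 126), (232, 146), (233, 117), (234, 70), (235, 63), (236, 64), (237, 64), (238, 63), (239, 62)]
```

```bash
python3 -m inch '{"offset":[[10,0,0],[12,0,0],[15,0,0],[15,0,0],[10,0,0],[0,0,10],[0,0,20],[0,0,20],[0,0,15],[0,0,10],[0,0,0],[0,0,0]],"rot":[[0,0,0],[0,0,0],[0,0,0],[0,0,0],[0,0,0],[0,0,0],[0,0,0],[0,0,0],[0,0,0],[0,0,0],[0,0,0],[0,0,0]],"claw":[0,0,0,0,0,0,0,0,0,0,0,0]}'
python3 - <<'E'
from h import *
go(.468,.210,.345,.307)
s=read_state();np.save('s3.npy',s,allow_pickle=True);im=capture("wrist")[:,:,::-1].copy();cv2.imwrite("pics/w3.png",im)
T=pose(s);zo=s['ee_pos'][2]-.05
for n,x,z in(('flare',14,-28),('prong out',9,0),('handle face',-6,0)):
    P=T[:3,3]+T[:3,0]*(.0105+x/1e3);P[2]=zo+z/1e3;print(n,proj("wrist",P,s))
cv2.imwrite("pics/w3c.png",cv2.resize(im[110:250,230:420],None,fx=4,fy=4,interpolation=cv2.INTER_NEAREST))
E
```

```text
time: 7.92
ee_pos: [0.4676, 0.2071, 0.2673]
orientation: [3.141, 0.0, 0.3]
force: [-1.1, -0.3, -0.5]
opening: 0.0153
grasp_force: 50.4
t 7.92 rot [ 0.     0.    -0.007] shift [  1.2  -2.7 -77.7] op 0.0153
flare [[321.44576787 179.21087831]]
prong out [[321.68799634 194.41068743]]
handle face [[321.66982634 214.40628269]]
```

View pics/w3c.png

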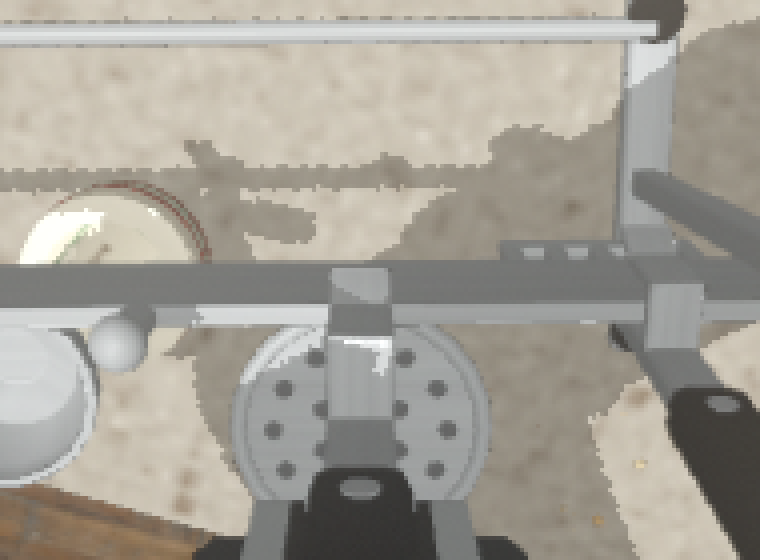

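The crop shows the bar's top edge at rows 305–324 (full px 186.3–191) and the hook bridge at rows 335–420 (full px 193.8–215). The disc is on the robot side, clear of the turner.

Run:
```python
from h import *
s=np.load('s3.npy',allow_pickle=True).item();T=pose(s);I=np.linalg.inv(T)
tx=lambda u,v,z:((I@np.r_[plane("wrist",(u,v),z,s),1])[:3]*1e3).round(1)
zo=s['ee_pos'][2]-.05
print('bar near/far',tx(320,191,.17),tx(320,186.3,.17),tx(270,191,.17),'left/right slope',tx(390,191,.17))
print('bridge prong side',tx(321,193.7,zo+.002),'handle side',tx(321,215,zo+.002),'flare end',tx(320,177,zo-.028))
print('turner hook centre',tx(398,185,.172),'stop',tx(259,195.7,.198))
```

```text
bar near/far [ 9.8 -1.2 97.3] [14.1 -1.2 97.3] [  9.9 -45.2  97.2] left/right slope [ 9.8 60.5 97.3]
bridge prong side [20.6 -0.5 48. ] handle side [ 4.8 -0.5 48. ] flare end [26.3 -1.2 78. ]
turner hook centre [15.6 66.5 95.3] stop [ 13.3 -48.9  69.2]
```

```bash
python3 -m inch '{"offset":[[0.8,0,6],[0,0,9],[0,0,9],[0,0,8],[0,0,6],[0,0,4],[0,0,3],[0,0,0],[0,0,0]],"rot":[[0,0,0],[0,0,0],[0,0,0],[0,0,0],[0,0,0],[0,0,0],[0,0,0],[0,0,0],[0,0,0]],"claw":[0,0,0,0,0,0,0,0,0]}'
```

```text
time: 8.72
ee_pos: [0.4688, 0.208, 0.2224]
orientation: [-3.142, -0.0, 0.3]
force: [-1.3, -0.2, -0.5]
opening: 0.015
grasp_force: 50.5
```

```bash
python3 -m inch '{"offset":[[0,0,1],[0,0,1],[0,0,1],[0,0,0]],"rot":[[0,0,0],[0,0,0],[0,0,0],[0,0,0]],"claw":[0,0,0,0]}'
```

```text
time: 9.05
ee_pos: [0.4688, 0.208, 0.2192]
orientation: [-3.141, -0.0, 0.3]
force: [-0.3, -0.0, -1.0]
opening: 0.0153
grasp_force: 50.5
```

```bash
python3 -m inch '{"offset":[[0,0,1],[0,0,1],[0,0,0]],"rot":[[0,0,0],[0,0,0],[0,0,0]],"claw":[0,0,0]}'
python3 - <<'E'
from h import *
s=read_state();np.save('s4.npy',s,allow_pickle=True);im=capture("wrist")[:,:,::-1].copy();cv2.imwrite("pics/w4c.png",cv2.resize(im[150:250,230:420],None,fx=4,fy=4,interpolation=cv2.INTER_NEAREST))
E
```

```text
time: 9.3
ee_pos: [0.4689, 0.208, 0.2186]
orientation: [-3.141, -0.002, 0.3]
force: [-2.2, -0.0, 4.6]
opening: 0.0153
grasp_force: 51.4
```

View pics/w4c.png

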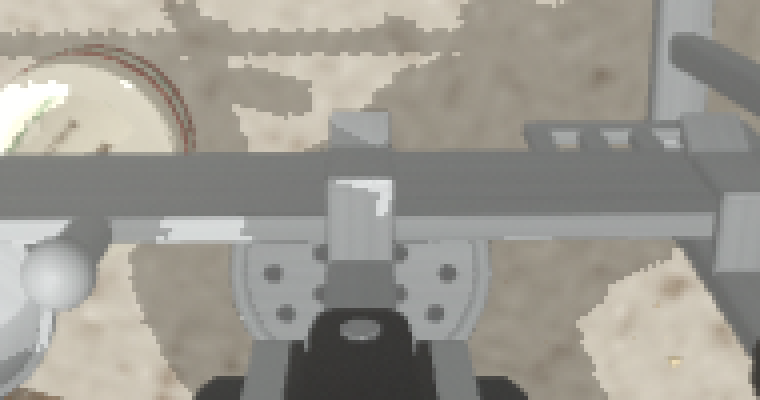

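The hook straddles the bar (bridge rows 180–260, bar top 215–242) with about 5 N of contact, so it is seated. Releasing.

```bash
python3 -m inch '{"offset":[[0,0,0],[0,0,0],[0,0,0],[0,0,0],[0,0,0],[0,0,-10],[0,0,-20],[0,0,-30],[0,0,-30],[0,0,-30],[0,0,0]],"rot":[[0,0,0],[0,0,0],[0,0,0],[0,0,0],[0,0,0],[0,0,0],[0,0,0],[0,0,0],[0,0,0],[0,0,0],[0,0,0]],"claw":[0.2,0.4,0.4,0.4,0.4,0.4,0.4,0.4,0.4,0.4,0.4]}'
python3 - <<'E'
from h import *
M=np.array([.4645,.256,0]);yw=.307;X=np.array([np.cos(yw),np.sin(yw),0]);Y=np.array([-X[1],X[0],0])
P=M+Y*.056-X*.012;print(P);go(P[0],P[1],.345,.3)
s=read_state();np.save('s5.npy',s,allow_pickle=True);im=capture("wrist")[:,:,::-1].copy();cv2.imwrite("pics/w5.png",im)
cv2.imwrite("pics/w5c.png",cv2.resize(im[90:290,140:440],None,fx=2.6,fy=2.6,interpolation=cv2.INTER_NEAREST))
E
```

```text
time: 10.27
ee_pos: [0.47, 0.2076, 0.3449]
orientation: [-3.14, -0.01, 0.299]
force: [-0.4, -0.0, 0.4]
opening: 0.0338
grasp_force: 0.0
[0.43613785 0.30575529 0.        ]
t 10.27 rot [-0.002 -0.01  -0.001] shift [-3.400e+00 -1.038e+02 -1.000e-01] op 0.0338
```

View pics/w5c.png

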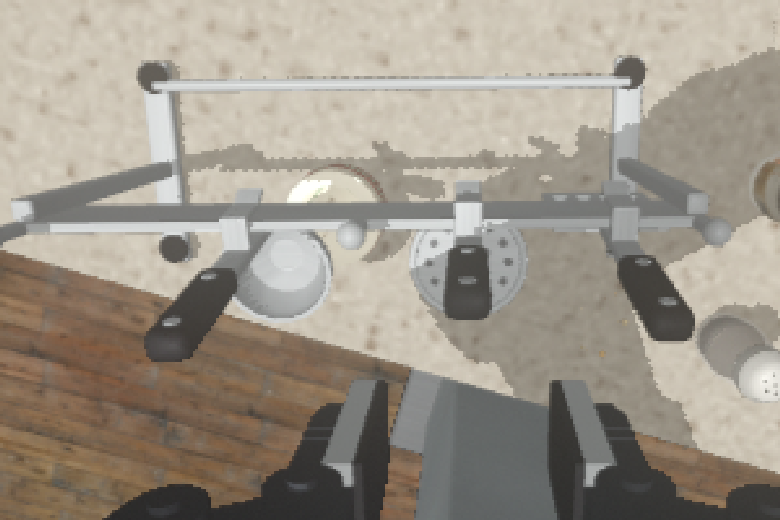

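The skimmer hangs freely between the middle stop and the turner, gripper clear. In the crop, the ladle's hook bridge is at (237,232) and its grip end centre near (175,343). Computing its grasp.

Run:
```python
from h import *
np.set_printoptions(precision=4,suppress=True)
s=np.load('s5.npy',allow_pickle=True).item();T=pose(s);I=np.linalg.inv(T)
F=lambda u,v:(140+u/2.6,90+v/2.6)
tx=lambda p,z:((I@np.r_[plane("wrist",p,z,s),1])[:3]*1e3).round(1)
im=cv2.imread("pics/w5.png")
m=((im.max(2)<72)).astype(np.uint8);m[250:]=0
n,l,st,c=cv2.connectedComponentsWithStats(m)
for i in range(1,n):
    if st[i,4]>80: 
        pts=np.argwhere(l==i)[:,::-1];bot=pts[pts[:,1]>=pts[:,1].max()-8].mean(0)
        print(st[i],c[i],'bottom part',bot,tx(bot,.26))
print('ladle hook',tx(F(237,228),.172),'end',tx(F(175,343),.26))
print('skim hook',tx(F(468,218),.172),'end',tx(F(467,305),.26))
print('turner hook',tx(F(625,225),.172))
```

```text
[542  43  31 115 254] [547.5906 100.8307] bottom part [549.9545 152.8636] [ 44.5 183.9  85. ]
[   0   65   37   55 1724] [16.721  93.3991] bottom part [ 15.2068 114.0169] [  74.9 -238.7   86.1]
[597 162  29   4 100] [611.35 163.64] bottom part [611.35 163.64] [ 35.7 235.7  84.8]
[378 189  28  32 389] [389.4242 202.5784] bottom part [393.2449 216.7959] [-9.8 61.6 84.7]
[197 201  31  28 382] [212.8115 213.1361] bottom part [209.2615 224.4615] [-16.8 -97.   85. ]
ladle hook [   6.1 -102.7  173.2] end [-14.4 -98.4  85. ]
skim hook [ 10.5  -1.1 173. ] end [-1.3 -1.5 84.9]
turner hook [  7.3  67.8 172.9]
```

```bash
python3 -m inch '{"offset":[[-2,-15,0],[-2,-20,0],[-2,-25,0],[-3,-25,0],[-3,-14.5,0],[0,0,15],[0,0,25],[0,0,30],[0,0,30],[0,0,20],[0,0,9],[0,0,0],[0,0,0],[0,0,0],[0,0,0],[0,0,0],[0,0,0]],"rot":[[0,0,0],[0,0,0],[0,0,0],[0,0,0],[0,0,0],[0,0,0],[0,0,0],[0,0,0],[0,0,0],[0,0,0],[0,0,0],[0,0,0],[0,0,0],[0,0,0],[0,0,0],[0,0,0],[0,0,0]],"claw":[0.45,0.5,0.5,0.5,0.5,0.5,0.5,0.5,0.5,0.5,0.5,0.5,0,0,0,0,0]}' 50
python3 - <<'E'
from h import *
im=capture("wrist")[:,:,::-1].copy();cv2.imwrite("pics/w6.png",im);g=im.max(2)
for u in (313,321,329): print(u,list(zip(range(160,236,2),g[160:236:2,u].tolist())))
E
```

```text
time: 11.73
ee_pos: [0.4284, 0.2999, 0.2104]
orientation: [-3.14, -0.003, 0.3]
force: [-1.4, 0.4, 5.8]
opening: 0.0151
grasp_force: 49.6
313 [(160, 199), (162, 148), (164, 187), (166, 255), (168, 255), (170, 202), (172, 184), (174, 186), (176, 186), (178, 188), (180, 147), (182, 142), (184, 142), (186, 142), (188, 138), (190, 146), (192, 231), (194, 227), (196, 226), (198, 226), (200, 178), (202, 172), (204, 172), (206, 171), (208, 170), (210, 169), (212, 135), (214, 131), (216, 131), (218, 131), (220, 131), (222, 130), (224, 130), (226, 130), (228, 78), (230, 70), (232, 68), (234, 66)]
321 [(160, 225), (162, 226), (164, 255), (166, 255), (168, 255), (170, 186), (172, 182), (174, 182), (176, 185), (178, 186), (180, 142), (182, 140), (184, 140), (186, 141), (188, 142), (190, 150), (192, 247), (194, 222), (196, 219), (198, 219), (200, 219), (202, 217), (204, 217), (206, 217), (208, 165), (210, 165), (212, 135), (214, 133), (216, 133), (218, 133), (220, 133), (222, 131), (224, 132), (226, 132), (228, 72), (230, 69), (232, 107), (234, 126)]
329 [(160, 227), (162, 255), (164, 255), (166, 255), (168, 226), (170, 216), (172, 218), (174, 215), (176, 174), (178, 137), (180, 129), (182, 129), (184, 129), (186, 128), (188, 129), (190, 128), (192, 142), (194, 169), (196, 214), (198, 170), (200, 211), (202, 213), (204, 219), (206, 219), (208, 219), (210, 219), (212, 219), (214, 167), (216, 162), (218, 162), (220, 163), (222, 166), (224, 151), (226, 149), (228, 124), (230, 67), (232, 68), (234, 66)]
```

```bash
python3 -m inch '{"offset":[[0,0,-5],[0,0,-8],[0,0,-10],[0,0,-10],[-4,0,-12],[-8,0,-15],[-10,0,-20],[-15,0,-25],[-15,0,-25],[0,0,-10],[0,0,0],[0,0,0]],"rot":[[0,0,0],[0,0,0],[0,0,0],[0,0,0],[0,0,0],[0,0,0],[0,0,0],[0,0,0],[0,0,0],[0,0,0],[0,0,0],[0,0,0]],"claw":[0,0,0,0,0,0,0,0,0,0,0,0]}'
python3 - <<'E'
from h import *
s=read_state();np.save('s7.npy',s,allow_pickle=True);im=capture("wrist")[:,:,::-1].copy();cv2.imwrite("pics/w7.png",im);g=im.max(2)
for u in (315,321,327): print(u,list(zip(range(156,236,1),g[156:236:1,u].tolist()))[::1])
T=pose(s)
for L in(0,.05,.1,.15):
    o=[]
    for x,z in((14,-28),(9,2),(9,0),(-6,2),(-3,28)):
        # grip centre (-9,+59 at grasp point) leaned by L about grasp point
        dx,dz=(x+9)/1e3,(z-59)/1e3;c,sn=np.cos(L),np.sin(L)
        P=T@np.r_[c*dx-sn*dz,0,-.0187-(c*dz+sn*dx),1];o.append(proj("wrist",P[:3],s)[0,1].round(1))
    print(L,o)
E
```

```text
time: 12.78
ee_pos: [0.3781, 0.2844, 0.3486]
orientation: [-3.14, -0.0, 0.301]
force: [-0.6, 0.3, -2.4]
opening: 0.0152
grasp_force: 48.8
315 [(156, 229), (157, 228), (158, 225), (159, 223), (160, 221), (161, 219), (162, 219), (163, 218), (164, 218), (165, 219), (166, 218), (167, 220), (168, 218), (169, 199), (170, 195), (171, 188), (172, 189), (173, 189), (174, 189), (175, 189), (176, 190), (177, 190), (178, 191), (179, 188), (180, 150), (181, 146), (182, 146), (183, 147), (184, 146), (185, 146), (186, 146), (187, 145), (188, 147), (189, 147), (190, 149), (191, 211), (192, 243), (193, 240), (194, 226), (195, 225), (196, 226), (197, 225), (198, 225), (199, 225), (200, 220), (201, 177), (202, 172), (203, 173), (204, 173), (205, 173), (206, 171), (207, 171), (208, 171), (209, 171), (210, 171), (211, 154), (212, 135), (213, 133), (214, 133), (215, 133), (216, 133), (217, 133), (218, 132), (219, 131), (220, 130), (221, 131), (222, 132), (223, 131), (224, 131), (225, 131), (226, 131), (227, 130), (228, 75), (229, 65), (230, 66), (231, 66), (232, 64), (233, 121), (234, 127), (235, 128)]
32
[... 1615 characters left out ...]
0, 174), (211, 151), (212, 132), (213, 132), (214, 130), (215, 130), (216, 130), (217, 132), (218, 132), (219, 131), (220, 130), (221, 131), (222, 129), (223, 129), (224, 130), (225, 129), (226, 130), (227, 128), (228, 73), (229, 66), (230, 66), (231, 65), (232, 65), (233, 64), (234, 64), (235, 63)]
0 [np.float64(183.8), np.float64(201.2), np.float64(200.3), np.float64(222.1), np.float64(233.0)]
0.05 [np.float64(178.6), np.float64(197.5), np.float64(196.5), np.float64(218.3), np.float64(230.8)]
0.1 [np.float64(173.5), np.float64(193.9), np.float64(192.8), np.float64(214.6), np.float64(228.7)]
0.15 [np.float64(168.4), np.float64(190.4), np.float64(189.2), np.float64(210.9), np.float64(226.6)]
```

```bash
python3 -m inch '{"offset":[[-3,12,0],[-5,20,0],[-6.4,27,0],[-6.4,27,0],[-6.4,27,0],[-6.4,27,0],[-6.4,27,0],[-6.4,27,0],[-6.4,27,0],[-6.4,27,0],[-12,28,0],[-12,28,0],[-12,28,0],[-12,28,0],[-12,28,0],[-12,28,0],[-12,28,0],[-12,28,0],[-12,28,0],[-12,25,0]],"rot":[[0,0,0],[0,0,0],[0,0,0],[0,0,0],[0,0,0],[0,0,0],[0,0,0],[0,0,0],[0,0,0],[0,0,0],[0,0,0],[0,0,0],[0,0,0],[0,0,0],[0,0,0],[0,0,0],[0,0,0],[0,0,0],[0,0,0],[0,0,0]],"claw":[0,0,0,0,0,0,0,0,0,0,0,0,0,0,0,0,0,0,0,0]}' && python3 -m inch '{"offset":[[0,0,0],[0,0,0],[0,0,0],[0,0,0],[0,0,0],[0,0,0],[0,0,0],[0,0,0],[0,0,0],[0,0,0],[0,0,0],[0,0,0],[0,0,0],[0,0,0],[0,0,0],[0,0,0],[0,0,0],[0,0,0],[0,0,0],[0,0,0]],"rot":[[0,0,0.06],[0,0,0.12],[0,0,0.12],[0,0,0.12],[0,0,0.12],[0,0,0.12],[0,0,0.12],[0,0,0.12],[0,0,0.12],[0,0,0.12],[0,0,0.12],[0,0,0.12],[0,0,0.12],[0,0,0.12],[0,0,0.12],[0,0,0.12],[0,0,0.12],[0,0,0.12],[0,0,0.12],[0,0,0.12]],"claw":[0,0,0,0,0,0,0,0,0,0,0,0,0,0,0,0,0,0,0,0]}'
python3 - <<'E'
from h import *
go(.3617,-.2695,.35,-3.0)
E
```

```text
time: 14.5
ee_pos: [0.3611, -0.2725, 0.3466]
orientation: [-3.14, 0.003, 0.299]
force: [0.0, 0.6, -0.5]
opening: 0.0155
grasp_force: 48.8
time: 16.17
ee_pos: [0.3617, -0.2708, 0.3467]
orientation: [3.139, -0.001, -2.046]
force: [-0.2, 0.2, -0.9]
opening: 0.0152
grasp_force: 49.1
t 16.17 rot [ 0.003 -0.002  0.954] shift [-0.2  1.3 -3.3] op 0.0152
```

Finish the yaw (0.954), apply the pitch correction (−0.14), then measure the hook and rim.

```bash
python3 -m inch '{"offset":[[0,0,0],[0,0,0],[0,0,0],[0,0,0],[0,0,0],[0,0,0],[0,0,0],[0,0,0],[0,0,0],[0,0,0],[0,0,0],[0,0,0]],"rot":[[0,0,0.12],[0,0,0.12],[0,0,0.12],[0,0,0.12],[0,0,0.12],[0,0,0.12],[0,0,0.12],[0,0,0.114],[0,-0.07,0],[0,-0.07,0],[0,0,0],[0,0,0]],"claw":[0,0,0,0,0,0,0,0,0,0,0,0]}'
python3 - <<'E'
from h import *
np.set_printoptions(precision=4,suppress=True)
s=read_state();np.save('s8.npy',s,allow_pickle=True);im=capture("wrist")[:,:,::-1].copy();cv2.imwrite("pics/w8.png",im);g=im.max(2)
for u in (300,321,342): print(u,list(zip(range(130,216,1),g[130:216,u].tolist())))
print(list(zip(range(225,420,1),g[205,225:420].tolist())))
T=pose(s);print(s['orientation'])
c=np.array([.4390,-.2582])
a=np.linspace(0,2*np.pi,9)[:-1]
print(proj("wrist",np.c_[c[0]+.092*np.cos(a),c[1]+.092*np.sin(a),0*a+.115],s).round(1))
o=T@np.r_[0,0,-.0187,1];X=np.r_[np.cos(-3.0),np.sin(-3.0),0]
for n,x,z in(('flare',14,-28),('pr',9,2),('origin',0,0),('handle',-6,2)):
    P=o[:3]+X*(x+9)/1e3+np.r_[0,0,(z-59)/1e3];print(n,P,proj("wrist",P,s))
E
```

```text
time: 17.17
ee_pos: [0.3611, -0.271, 0.3478]
orientation: [3.141, 0.139, -2.995]
force: [-0.1, 0.0, -1.4]
opening: 0.0152
grasp_force: 49.1
300 [(130, 123), (131, 118), (132, 118), (133, 119), (134, 119), (135, 117), (136, 120), (137, 117), (138, 119), (139, 119), (140, 118), (141, 121), (142, 166), (143, 211), (144, 205), (145, 182), (146, 159), (147, 157), (148, 158), (149, 157), (150, 157), (151, 157), (152, 156), (153, 158), (154, 158), (155, 159), (156, 160), (157, 158), (158, 156), (159, 155), (160, 155), (161, 157), (162, 159), (163, 159), (164, 157), (165, 157), (166, 156), (167, 156), (168, 157), (169, 157), (170, 156), (171, 155), (172, 155), (173, 153), (174, 154), (175, 155), (176, 156), (177, 155), (178, 158), (179, 158), (180, 154), (181, 156), (182, 157), (183, 156), (184, 157), (185, 156), (186, 154), (187, 156), (188, 155), (189, 155), (190, 137), (191, 113), (192, 115), (193, 141), (194, 160), (195, 157), (196, 139), (197, 122), (198, 119), (199, 120), (200, 121), (201, 128), (202, 135), (203, 143), (204, 146), (205, 147), (206, 146), (207, 144), (208, 144), (209, 1
[... 4153 characters left out ...]
), (392, 208), (393, 209), (394, 205), (395, 202), (396, 139), (397, 161), (398, 184), (399, 200), (400, 209), (401, 209), (402, 202), (403, 194), (404, 190), (405, 193), (406, 196), (407, 198), (408, 198), (409, 197), (410, 197), (411, 197), (412, 199), (413, 199), (414, 200), (415, 202), (416, 205), (417, 205), (418, 201), (419, 197)]
[ 3.1413  0.1386 -2.9953]
[[311.  255.8]
 [355.3 246.5]
 [382.4 211.2]
 [374.2 165.9]
 [329.8 139.1]
 [277.9 152.2]
 [254.9 194.3]
 [270.6 236. ]]
flare [ 0.3357 -0.2746  0.2793] [[317.8191 168.0837]]
pr [ 0.3407 -0.2739  0.3093] [[317.5671 189.5844]]
origin [ 0.3496 -0.2726  0.3073] [[317.5784 200.8898]]
handle [ 0.3555 -0.2718  0.3093] [[317.5555 210.2304]]
```

```bash
cat > d.py <<'E'
from h import *
def d(w):
    T=pose(read_state());print('tool shift mm',(T[:3,:3].T@np.array(w)*1e3).round(1))
E
python3 - <<'E'
from d import *
np.set_printoptions(precision=4,suppress=True)
s=np.load('s8.npy',allow_pickle=True).item()
r=plane("wrist",(321,140),.115,s);h=plane("wrist",(320.8,201.9),.3073,s)
X=np.r_[np.cos(-2.995),np.sin(-2.995),0];print(r,h,'radial gap',(r-h)@X, 'rim centre',r[:2]-.09*X[:2])
e=X*((r-h)@X);e[2]=.165-.3073;print(e);d(e);d([0,0,-.01])
E
```

```text
[ 0.3498 -0.2693  0.115 ] [ 0.35   -0.2704  0.3073] radial gap 7.635305315410044e-05 rim centre [ 0.4388 -0.2561]
[-0.0001 -0.     -0.1423]
tool shift mm [ 19.6  -0.1 140.9]
tool shift mm [ 1.4 -0.   9.9]
```

```bash
python3 -m inch '{"offset":[[1.4,0,10],[2.8,0,20],[3.5,0,25],[3.5,0,25],[3.5,0,25],[2.8,0,20],[1.4,0,10],[0.7,0,6],[0,0,0],[0,0,0]],"rot":[[0,0,0],[0,0,0],[0,0,0],[0,0,0],[0,0,0],[0,0,0],[0,0,0],[0,0,0],[0,0,0],[0,0,0]],"claw":[0,0,0,0,0,0,0,0,0,0]}'
python3 - <<'E'
from d import *
np.set_printoptions(precision=4,suppress=True)
s=read_state();np.save('s9.npy',s,allow_pickle=True);im=capture("wrist")[:,:,::-1].copy();cv2.imwrite("pics/w9.png",im);g=im.max(2)
for u in (300,308,321,334,342): print(u,list(zip(range(160,216,1),g[160:216,u].tolist())))
T=pose(s);o=T@np.r_[0,0,-.0187,1];print('origin z',o[2]-.059)
c=np.array([.4390,-.2570]);a=-2.995
for da in(-.2,0,.2):print(proj("wrist",[[c[0]+q*np.cos(a+da),c[1]+q*np.sin(a+da),.115] for q in(.088,.092)],s).round(1).tolist())
E
```

```text
time: 18.05
ee_pos: [0.3627, -0.2706, 0.2066]
orientation: [-3.141, 0.14, -2.994]
force: [0.2, 0.4, -0.5]
opening: 0.0151
grasp_force: 49.0
300 [(160, 125), (161, 126), (162, 127), (163, 125), (164, 124), (165, 125), (166, 127), (167, 127), (168, 127), (169, 127), (170, 126), (171, 125), (172, 125), (173, 126), (174, 143), (175, 168), (176, 166), (177, 159), (178, 159), (179, 162), (180, 163), (181, 166), (182, 163), (183, 165), (184, 164), (185, 164), (186, 163), (187, 163), (188, 162), (189, 160), (190, 143), (191, 120), (192, 121), (193, 147), (194, 168), (195, 166), (196, 145), (197, 128), (198, 126), (199, 127), (200, 128), (201, 135), (202, 142), (203, 151), (204, 154), (205, 154), (206, 153), (207, 151), (208, 152), (209, 152), (210, 152), (211, 150), (212, 150), (213, 145), (214, 139), (215, 137)]
308 [(160, 129), (161, 131), (162, 131), (163, 129), (164, 128), (165, 126), (166, 126), (167, 127), (168, 128), (169, 126), (170, 125), (171, 126), (172, 126), (173, 144), (174, 169), (175, 211), (176, 209), (177, 186), (178, 164), (179, 161), (180, 163), (181, 165), (182, 161), (1
[... 1851 characters left out ...]
68, 141), (169, 139), (170, 137), (171, 137), (172, 137), (173, 132), (174, 222), (175, 223), (176, 217), (177, 201), (178, 165), (179, 160), (180, 162), (181, 163), (182, 161), (183, 162), (184, 164), (185, 162), (186, 163), (187, 161), (188, 160), (189, 161), (190, 163), (191, 165), (192, 162), (193, 131), (194, 141), (195, 185), (196, 219), (197, 171), (198, 160), (199, 143), (200, 129), (201, 129), (202, 130), (203, 133), (204, 135), (205, 135), (206, 135), (207, 138), (208, 137), (209, 137), (210, 137), (211, 138), (212, 138), (213, 138), (214, 138), (215, 139)]
origin z 0.1661661622041447
[[341.6, 178.6], [342.7, 174.2]]
[[320.8, 176.6], [320.8, 172.1]]
[[300.0, 178.6], [298.9, 174.1]]
```

The rim (rows 172–177) and the hook rows agree with the prediction, so I'm lowering it.

```bash
python3 -m inch '{"offset":[[0.8,0,6],[1.4,0,10],[1.4,0,10],[1.1,0,8],[0.8,0,6],[0.6,0,4],[0,0,0],[0,0,0]],"rot":[[0,0,0],[0,0,0],[0,0,0],[0,0,0],[0,0,0],[0,0,0],[0,0,0],[0,0,0]],"claw":[0,0,0,0,0,0,0,0]}'; python3 -m inch '{"offset":[[0.15,0,1],[0.15,0,1],[0.15,0,1],[0.15,0,1],[0,0,0]],"rot":[[0,0,0],[0,0,0],[0,0,0],[0,0,0],[0,0,0]],"claw":[0,0,0,0,0]}'
```

```text
time: 18.77
ee_pos: [0.3625, -0.2704, 0.1615]
orientation: [-3.141, 0.14, -2.994]
force: [-0.0, 0.9, -0.8]
opening: 0.0153
grasp_force: 49.1
time: 19.18
ee_pos: [0.3627, -0.2705, 0.1579]
orientation: [-3.141, 0.141, -2.994]
force: [0.7, 0.3, 1.4]
opening: 0.0152
grasp_force: 49.2
```

```bash
python3 -m inch '{"offset":[[0.15,0,1],[0.07,0,0.5],[0,0,0]],"rot":[[0,0,0],[0,0,0],[0,0,0]],"claw":[0,0,0]}'
python3 - <<'E'
from d import *
im=capture("wrist")[:,:,::-1].copy();cv2.imwrite("pics/w10.png",im);g=im.max(2)
for u in (308,321,334): print(u,list(zip(range(166,216,1),g[166:216,u].tolist())))
d([0,0,.01])
E
```

```text
time: 19.43
ee_pos: [0.3629, -0.2706, 0.1578]
orientation: [-3.14, 0.142, -2.993]
force: [-1.1, 3.2, 6.8]
opening: 0.0153
grasp_force: 49.9
308 [(166, 125), (167, 126), (168, 126), (169, 124), (170, 127), (171, 125), (172, 126), (173, 125), (174, 125), (175, 124), (176, 127), (177, 125), (178, 126), (179, 125), (180, 126), (181, 124), (182, 123), (183, 124), (184, 126), (185, 127), (186, 127), (187, 127), (188, 127), (189, 128), (190, 126), (191, 125), (192, 124), (193, 125), (194, 126), (195, 127), (196, 194), (197, 221), (198, 179), (199, 170), (200, 168), (201, 154), (202, 152), (203, 151), (204, 153), (205, 154), (206, 158), (207, 158), (208, 155), (209, 158), (210, 158), (211, 159), (212, 159), (213, 160), (214, 159), (215, 157)]
321 [(166, 134), (167, 133), (168, 130), (169, 180), (170, 178), (171, 178), (172, 180), (173, 179), (174, 181), (175, 182), (176, 182), (177, 181), (178, 182), (179, 154), (180, 133), (181, 133), (182, 133), (183, 134), (184, 134), (185, 135), (186, 135), (187, 137), (188, 133), (189, 128), (190, 192), (191, 223), (192, 216), (193, 216), (194, 215), (1
[... 185 characters left out ...]
60), (211, 132), (212, 128), (213, 127), (214, 128), (215, 128)]
334 [(166, 136), (167, 136), (168, 133), (169, 134), (170, 136), (171, 135), (172, 134), (173, 134), (174, 134), (175, 134), (176, 134), (177, 134), (178, 134), (179, 135), (180, 134), (181, 133), (182, 133), (183, 134), (184, 137), (185, 136), (186, 137), (187, 137), (188, 137), (189, 138), (190, 136), (191, 136), (192, 134), (193, 134), (194, 133), (195, 152), (196, 222), (197, 221), (198, 215), (199, 213), (200, 187), (201, 160), (202, 155), (203, 156), (204, 156), (205, 156), (206, 160), (207, 161), (208, 158), (209, 157), (210, 161), (211, 160), (212, 160), (213, 160), (214, 161), (215, 160)]
tool shift mm [-1.4 -0.  -9.9]
```

The rim (rows 196–201) lies inside the hook's gap (190–211) with about 7 N of contact, so it is seated. Release and rise.

```bash
python3 -m inch '{"offset":[[0,0,0],[0,0,0],[0,0,0],[0,0,0],[0,0,0],[-0.7,0,-5],[-1.4,0,-10],[-2.8,0,-20],[-3.5,0,-25],[-3.5,0,-25],[-3.5,0,-25],[-3.5,0,-25],[-2.1,0,-15],[0,0,0],[0,0,0]],"rot":[[0,0,0],[0,0,0],[0,0,0],[0,0,0],[0,0,0],[0,0,0],[0,0,0],[0,0,0],[0,0,0],[0,0,0],[0,0,0],[0,0,0],[0,0,0],[0,0,0],[0,0,0]],"claw":[0.2,0.4,0.5,0.5,0.5,0.5,0.5,0.5,0.5,0.5,0.5,0.5,0.5,0.5,0.5]}'
python3 - <<'E'
from d import *
np.set_printoptions(precision=4,suppress=True)
s=read_state();im=capture("wrist")[:,:,::-1].copy();cv2.imwrite("pics/w11.png",im);g=im.max(2)
print(proj("wrist",[[.35,-.271,.117],[.362,-.2695,.205]],s))
cc=im[130:240,290:350]
m=(cc.max(2)<80).astype(np.uint8);n,l,st,c=cv2.connectedComponentsWithStats(m)
for i in range(1,n):
    if st[i,4]>60:print(st[i]+[290,130,0,0,0],c[i]+[290,130])
print(g[120:200,321].tolist())
sc=capture("scene")[:,:,::-1];cv2.imwrite("pics/sc2.png",sc)
a=cv2.imread("pics/scene0.png");df=cv2.absdiff(a,sc).max(2)>50
n,l,st,c=cv2.connectedComponentsWithStats(df[185:290,215:360].astype(np.uint8))
for i in range(1,n):
    if st[i,4]>8:print('scene diff',st[i]+[215,185,0,0,0])
E
```

```text
time: 20.73
ee_pos: [0.3627, -0.2705, 0.309]
orientation: [-3.141, 0.142, -2.994]
force: [-0.3, -0.1, -0.2]
opening: 0.0427
grasp_force: 0.0
[[319.7436 145.5473]
 [319.4139 182.3559]]
[312 164  17  35 469] [319.7719 182.1727]
[149, 152, 156, 153, 148, 144, 147, 135, 121, 120, 119, 135, 181, 185, 185, 186, 186, 176, 147, 144, 144, 146, 146, 136, 215, 227, 210, 208, 208, 208, 208, 208, 208, 208, 207, 207, 154, 146, 146, 146, 147, 146, 131, 114, 72, 121, 143, 174, 85, 67, 67, 66, 67, 66, 67, 67, 66, 67, 63, 64, 65, 64, 65, 108, 127, 128, 109, 69, 64, 66, 67, 69, 69, 70, 69, 69, 67, 68, 66, 82]
scene diff [286 188   8  25 126]
scene diff [268 200   7  20 102]
scene diff [289 225   3   9  16]
scene diff [302 233   5   7  13]
scene diff [291 235   8   7  25]
scene diff [266 237   9  15  51]
scene diff [276 246   8   7  18]
scene diff [292 249  19  13 162]
scene diff [270 257  19  10 126]
scene diff [285 264   6  10  24]
```

The ladle hangs on the rim (bridge rows 144–162, lean about 0.1). In the scene difference only the moved utensils and their shadows changed. I'll wait a moment, then hand in.

```bash
python3 -m inch '{"offset":[[0,0,-20],[0,0,-20],[0,0,0],[0,0,0],[0,0,0],[0,0,0],[0,0,0],[0,0,0]],"rot":[[0,0,0],[0,0,0],[0,0,0],[0,0,0],[0,0,0],[0,0,0],[0,0,0],[0,0,0]],"claw":[0.5,0.5,0.5,0.5,0.5,0.5,0.5,0.5]}' && python3 -c "
from plant import *
print(sign_off())"
```

```text
time: 21.5
ee_pos: [0.3568, -0.2711, 0.3463]
orientation: [3.141, 0.139, -2.994]
force: [0.4, -0.5, -0.1]
opening: 0.0429
grasp_force: 0.0
the job is handed in; nothing more can be done
None
```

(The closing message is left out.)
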